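# Take the small roll with the serving tongs

## Robot

A 6-joint arm with a two-finger parallel gripper is mounted at the origin on a cart in front of the work surface, level with it; the furniture and walls round the work are solid. World frame = base frame: x ahead of the robot, y to its left, z up, the work surface at z = 0. Lengths are in m, angles in degrees, forces in N, time in s.
With the tool pointing down it reaches from about 0.375 to 0.9 m from the base axis. Payload 3.1 kg.
Tool frame: the origin (TCP) lies at the very end of the fingers, on their centre line; the grasp point (between the pads) lies 19 mm behind it; z points along the fingers, y is the line along which they close (so a half turn about z gives the same grasp; the last joint's range is limited). The gripper opens to 87 mm and grips with 3 to 60 N. Pads are 19 mm wide; open, the fingers measure 117 mm over their backs; the gripper's body (75 mm by 190 mm) begins 51 mm behind the grasp point.
Start: joints at [53.486, 30.224, 82.088, -0, 67.689, -10.227], TCP at [0.277, 0.56, 0.223] pointing down, gripper open.
Joint ranges: [-176.69, 176.69], [-43.24, 126.21], [12.49, 139.97], [-82, 262], [0, 151.66], [-163.58, 163.58]. Speed limits (degrees/s): [159.86, 159.86, 180, 180, 180, 180].

## Interface

Orientations are given as a 3x3 rotation matrix whose columns are the frame's x, y, z axes.
In Python, from rig import bot gives the robot as it stands.
- The arm moves only by the tool move_arm, never from a script. Its argument "increments" is a list of rows, each an object with "xyz": the shift along the tool's x, y, z in mm, a list of three; "roll": the turn about the tool's z in rad; "grip": the opening in per cent of the stroke, from 0 (shut) to 100 (fully open). A call has 1 to 5 rows; each row shifts and turns the commanded pose from where the row before left it, along the tool's axes as they then stand; what a row does not reach is not made up. A row lasts 1/12 s, in which the tool goes at most 41.7 mm and 7.16 degrees, less where a joint would pass 70% of its speed; a pose out of reach is approached as far as the arm can. A call is refused whole if a number of a shift passes 41.7 or a number of a turn 0.125, either way. A call with a gripper value outside its range is refused whole. The fingers move at their own pace and stop on an object; the grip force is fixed at half the most. Time passes only in rows, so rows that do not move let the fingers close. It gives the time, the measured TCP pose, the force, the opening and the grip force at its end, in the units of the state.
- bot.read_state(): the state, without advancing time (a new reading comes with each control period).
- bot.capture(name): name is "scene" or "side" or "wrist"; returns (picture, depth): 420x560x3 uint8, red, green, blue; 420x560 float32, m along the optical axis (not along the pixel's ray), 0 where there is no reading.
- bot.camera_model(name): a dict with "intrinsics" (3x3 intrinsics, pixels), "D" ([k1, k2, p1, p2, k3] as OpenCV has them; the pictures are not rectified), "rvec" (rotation vector, rad) and "tvec" (3), from world to camera coordinates, as OpenCV has them; the wrist camera has in their place "tool_from_camera" (4x4, takes a point from camera to tool coordinates, whose origin is the TCP and whose axes are the flange's). Camera axes: x right, y down, z forward; pixel columns grow to the right and rows downward; lengths in m; the calibration is good to about 2 mm. A picture is of the moment at which its call begins: read the wrist's pose just before it. camera_model takes no time and is no camera call.
- bot.hand_in(): hands the job in; it is judged then, once.
Trained networks look in the newest picture that a camera, given by its name, has taken for a name from the list of things; names that differ only in an ending like _2 or _b are one class to them, and where a whole thing is asked for, a point or a joint stands for the part that bears it (a point fixed in the world has none). Each returns a list of dicts, best first, with "conf" (0 to 1); they miss things now and then, are a little off and sometimes report something else, mostly with a low value. They report only what shows in the picture. A call takes as long as a camera call. They do not tell look-alikes from the thing itself.
- bot.spot_in(label, camera): "at" ([x, y, z] in m, in the coordinates of the camera as it stood for that picture, good to about 4 mm: the middle of the surface that is visible of it).
- bot.trace(label, camera): "mask" (420x560 bool, what is visible of it).
The state is a dict: "time_s": time; "joint_positions": joint angles; "qvel": joint speeds; "tau": joint torques, N m; "position": TCP position; "tcp_rot": TCP orientation; "force": force on the tool from outside, world axes, zero at the start; "moment": the same for the moment, N m; "opening": opening from 0.0 (shut) to 1.0 (fully open); "grasp_force": force on a finger pad.
Only numpy, scipy, OpenCV 4.12 (cv2) and the standard library are available. Lean on these libraries where they do the work, as an engineer would, in place of code of your own. Each camera call takes 0.05 s, during which the arm holds its last target. There are 200 camera calls.

## Task

Pick up the serving tongs by their grips, close them on the smaller of the two bread rolls on the wooden board and lift it so that it hangs well clear, at least 15 cm above the worktop. Touch the rolls only with the tongs, leave the larger roll on its place and everything else undisturbed, and finish while holding: the program ends with the roll still held up in the squeezed tongs.

Things in the scene. Friction and masses are not known exactly. Their poses are not given: they have to be found in the camera images.
- tongs_grip (a point): Steel tongs, two black thumb grips (52 mm long, 24 mm high), 225 mm long, 100 g, lying flat, arms side by side. Point midway between the grips, 12 mm above the underside, near the balance point; +x to the tips, y across the arms, z up. Squeeze along y: 60 mm wide outside when open; a spring (about 7 N) reopens them. Held with 15 N or more they can be carried part-closed.
- tongs_tips (a point): Point midway between the tip pads, 90 mm ahead (+x) of tongs_grip, same height and axes. Each pad is 28 mm long (x), 24 mm high (12 up, 12 down). Arms are straight from the hinge, 90 mm behind tongs_grip. The gap between pads changes twice as much as the width outside the grips: 84 mm at 60 (open), 64 at 50, 47 (on the small roll, pads parallel) at about 41.
- tongs_left (a joint): Closing angle of one arm of the tongs (the other mirrors it), rad: 0 fully open, about 0.1 closed on the small roll, 0.215 fully closed.
- board: Raised wooden serving board on short feet, fixed, 105 mm (x) by 260 mm (y), 14 mm thick, its top 32 mm above the worktop, at the front right, half over the sink's rim. Origin at worktop height under its centre.
- small_roll_center (a point): The smaller, taller crusty bread roll: rigid, round, 47 mm across, 39 mm high, 35 g, with a cross cut on top, standing upright on one half of the board (either one). This point is its centre, 19.5 mm above its underside; its side is upright from 14 to 24 mm above its underside.
- large_roll_center (a point): The larger, flatter round bread roll: 72 mm across, 34 mm high, 60 g, standing on the other half of the board, about 130 mm from the small one centre to centre. This point is its centre, 17 mm above its underside. To be left alone.
- jam: Glass jam jar with a yellow lid, 66 mm across, 100 mm high, bystander behind the work. Origin at its underside.
- honey: Honey jar with a red lid, 62 mm across, 86 mm high, bystander. Origin at its underside.
- salt: Salt shaker, 44 mm across, 90 mm high, bystander. Origin at its underside.
There are look-alikes about, which are no part of the job. Leave any green look-alike of the part that bears small_roll_center alone.

How it is judged:
By the outcome, as a careful person would: the job done as asked, in the order asked, and still so for the second after the job is handed in, while the arm keeps its last pose, push and grip.
It also fails if it takes over 38 s, if anything falls off the work surface, if the arm or the gripper's body presses on something with over 40 N, if the wrist force passes 120 N, or if a joint passes its speed limit or range.

## Working session

There is one attempt and no reset: what is moved stays moved. The work goes in short steps, Python scripts to look and compute and a tool call to move; the robot and the scene stay as the last step left them, time stands still between calls to the robot, and variables do not carry over. Pictures are saved under pics/ and viewed, at most 10 in all, crops included, and the job is handed in when it is done.

Besides the shell and the picture viewer there is one more tool, called by a JSON object that holds its "name" and its "arguments". move_arm: Moves the arm, as the interface text tells. Its arguments: {"type":"object","properties":{"increments":{"type":"array"}},"required":["increments"]}

```bash
mkdir -p pics
cat > h.py <<'E'
import numpy as np,cv2
from rig import bot
def w_from_c(n,p,st=None):
    m=bot.camera_model(n); p=np.array(p)
    if n=="wrist":
        T=np.array(m["tool_from_camera"]); t=T[:3,:3]@p+T[:3,3]
        st=st or bot.read_state()
        return np.array(st["tcp_rot"])@t+np.array(st["position"])
    R=cv2.Rodrigues(np.array(m["rvec"],float))[0]
    return R.T@(p-np.array(m["tvec"]).ravel())
def cloud(n,mask,d,st=None):
    m=bot.camera_model(n); v,u=np.nonzero(mask&(d>0)); z=d[v,u]
    q=cv2.undistortPoints(np.c_[u,v].astype(float)[:,None],np.array(m["intrinsics"]),np.array(m["D"]))[:,0]
    P=np.c_[q*z[:,None],z]
    return np.array([w_from_c(n,P.T[:,0],st)]) if 0 else (lambda o,A:P@A.T+o)(w_from_c(n,[0,0,0],st),np.c_[[w_from_c(n,e,st)-w_from_c(n,[0,0,0],st) for e in np.eye(3)]].T)
def save(n,f):
    p,d=bot.capture(n); cv2.imwrite(f"pics/{f}.png",p[:,:,::-1]); return p,d
E
python3 - <<'E'
from h import *
s=bot.read_state();print(s["time_s"],np.round(s["tcp_rot"],3).tolist(),s["opening"])
for n in("scene","side"):
    p,d=save(n,n+"0")
    for l in("tongs_grip","tongs_tips","small_roll_center","large_roll_center","board"):
        for r in bot.spot_in(l,n)[:3]: print(n,l,round(r["conf"],2),np.round(w_from_c(n,r["at"]),3))
E
python3 -c "
import cv2,numpy as np
a=cv2.imread('pics/scene0.png');b=cv2.imread('pics/side0.png')
cv2.imwrite('pics/both.png',cv2.resize(np.vstack([a,b]),(400,600)))"
```

```text
0.0 [[-0.897, 0.443, -0.001], [0.443, 0.897, -0.002], [0.0, -0.002, -1.0]] 1.001391250995955
scene tongs_grip 0.55 [0.483 0.119 0.018]
scene tongs_tips 0.73 [0.484 0.114 0.018]
scene small_roll_center 0.78 [ 0.501 -0.344  0.067]
scene small_roll_center 0.73 [ 0.488 -0.065  0.03 ]
scene small_roll_center 0.31 [ 0.587 -0.103  0.073]
scene large_roll_center 0.75 [ 0.487 -0.218  0.06 ]
scene board 0.79 [ 0.488 -0.299  0.031]
side tongs_grip 0.65 [0.469 0.113 0.015]
side tongs_tips 0.56 [0.471 0.11  0.018]
side small_roll_center 0.91 [ 0.513 -0.354  0.067]
side small_roll_center 0.73 [ 0.499 -0.071  0.026]
side large_roll_center 0.56 [ 0.499 -0.232  0.06 ]
side board 0.85 [ 0.509 -0.319  0.032]
```

View pics/scene0.png

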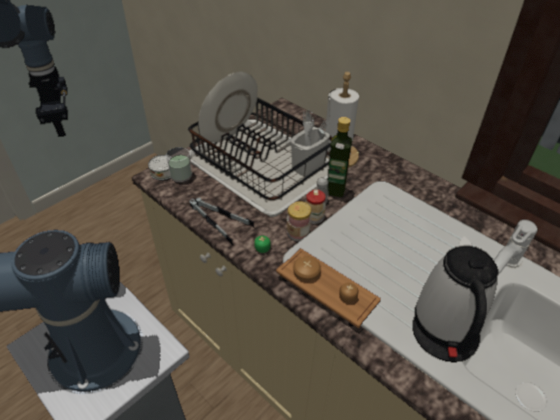

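View pics/side0.png

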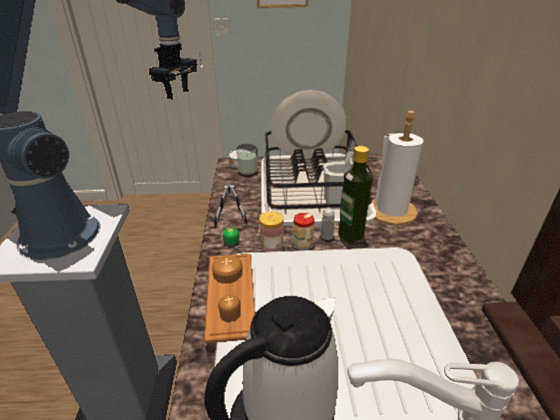

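The scene view shows the tongs as a V with the hinge at about (195,205) and the tips at (250,215) and (230,238), opening toward -y. The board is at (328,285), with the large roll at (307,268) and the small one at (349,292). The green look-alike is at (263,243). The side view agrees.

Run:
```python
from h import *
for n in("scene","side"):
    p,d=bot.capture(n)
    for l in("tongs_grip","small_roll_center","large_roll_center","board"):
        for r in bot.trace(l,n)[:2]:
            C=cloud(n,r["mask"],d)
            C=C[C[:,2]>(.004 if 'tong' in l else .036 if 'roll' in l else .02)]
            if len(C)==0: continue
            print(n,l,round(r["conf"],2),len(C),"med",np.round(np.median(C,0),3),np.round(np.percentile(C,3,0),3),np.round(np.percentile(C,97,0),3))
            if 'tong' in l:
                for a in np.arange(-.02,.26,.02):
                    k=C[abs(C[:,1]-a)<.004]
                    if len(k): print("  y",round(a,2),len(k),np.round(np.sort(k[:,0])[::max(1,len(k)//7)],3),np.round(k[:,2].max(),3))
    # kettle region: anything tall near x .3-.6,y<-.38
    C=cloud(n,d>0,d); k=C[(C[:,0]>.3)&(C[:,0]<.6)&(C[:,1]<-.3)&(C[:,1]>-.7)&(C[:,2]>.08)&(C[:,2]<.35)]
    print(n,"tall",len(k),np.round(np.percentile(k,[0,2,50],0),3).tolist() if len(k) else 0, np.round(k.max(0),3) if len(k) else 0)
```

```text
scene tongs_grip 0.57 509 med [0.486 0.12  0.016] [0.444 0.024 0.005] [0.53  0.214 0.025]
  y 0.02 15 [0.443 0.444 0.444 0.445 0.528 0.53  0.531 0.531] 0.024
  y 0.04 21 [0.444 0.447 0.524 0.525 0.526 0.528 0.53 ] 0.025
  y 0.06 17 [0.449 0.45  0.451 0.519 0.521 0.521 0.523 0.525 0.525] 0.021
  y 0.08 18 [0.45  0.451 0.452 0.513 0.515 0.516 0.516 0.517 0.519] 0.021
  y 0.1 29 [0.45  0.451 0.453 0.456 0.505 0.507 0.508 0.513] 0.028
  y 0.12 22 [0.45  0.452 0.453 0.456 0.504 0.506 0.506 0.511] 0.026
  y 0.14 17 [0.454 0.456 0.5   0.5   0.501 0.502 0.502 0.505 0.506] 0.024
  y 0.16 15 [0.458 0.459 0.459 0.461 0.495 0.495 0.496 0.498] 0.02
  y 0.18 16 [0.459 0.461 0.461 0.461 0.49  0.491 0.491 0.492] 0.023
  y 0.2 43 [0.456 0.46  0.463 0.471 0.477 0.482 0.486 0.489] 0.029
  y 0.22 5 [0.462 0.472 0.473 0.48  0.482] 0.019
  y 0.24 1 [0.489] 0.005
scene small_roll_center 0.66 280 med [ 0.5   -0.349  0.064] [ 0.487 -0.365  0.042] [ 0.524 -0.329  0.071]
scene small_roll_center 0.55 45 med [ 0.491 -0.057  0.038] [ 0.479 -0.073  0.036] [ 0.504 -0.045  0.041]
scene large_roll_center 0.93 537 med
[... 875 characters left out ...]
 0.46  0.46  0.461 0.495 0.496] 0.021
  y 0.18 4 [0.462 0.462 0.462 0.491] 0.018
  y 0.2 22 [0.458 0.464 0.466 0.467 0.48  0.483 0.484 0.487] 0.025
  y 0.22 3 [0.473 0.473 0.489] 0.018
side small_roll_center 0.97 411 med [ 0.511 -0.356  0.064] [ 0.491 -0.366  0.043] [ 0.53  -0.332  0.072]
side small_roll_center 0.75 48 med [ 0.494 -0.059  0.038] [ 0.482 -0.072  0.036] [ 0.509 -0.049  0.04 ]
side large_roll_center 0.59 602 med [ 0.499 -0.234  0.061] [ 0.466 -0.253  0.042] [ 0.528 -0.199  0.067]
side board 0.97 2596 med [ 0.515 -0.322  0.032] [ 0.459 -0.41   0.029] [ 0.555 -0.175  0.034]
side tall 5034 [[0.505, -0.642, 0.08], [0.512, -0.64, 0.102], [0.57, -0.606, 0.216]] [ 0.6   -0.487  0.263]
```

{"name": "move_arm", "arguments": {"increments": [{"xyz":[-31,-25,0],"roll":0,"grip":100},{"xyz":[-31,-25,0],"roll":0,"grip":100},{"xyz":[-31,-25,0],"roll":0,"grip":100},{"xyz":[-31,-25,0],"roll":0,"grip":100},{"xyz":[-31,-25,0],"roll":0,"grip":100}]}}

```text
time_s: 1.52
position: [0.3607, 0.3782, 0.2227]
tcp_rot: [[-0.897, 0.442, 0.0], [0.442, 0.897, 0.0], [-0.0, 0.0, -1.0]]
force: [0.1, 0.6, 0.3]
opening: 0.998
grasp_force: 0.0
```

{"name": "move_arm", "arguments": {"increments": [{"xyz":[-31,-25,0],"roll":0,"grip":100},{"xyz":[-31,-25,0],"roll":0,"grip":100},{"xyz":[-31,-25,0],"roll":0,"grip":100},{"xyz":[-31,-25,0],"roll":0,"grip":100},{"xyz":[-31,-25,0],"roll":0,"grip":100}]}}

```text
time_s: 1.93
position: [0.4446, 0.1972, 0.2229]
tcp_rot: [[-0.897, 0.443, 0.001], [0.443, 0.897, 0.0], [-0.001, 0.0, -1.0]]
force: [0.1, 0.2, 0.4]
opening: 1.004
grasp_force: 0.0
```

{"name": "move_arm", "arguments": {"increments": [{"xyz":[-31,-26,0],"roll":0,"grip":100},{"xyz":[0,0,0],"roll":0.12,"grip":100},{"xyz":[0,0,0],"roll":0.12,"grip":100},{"xyz":[0,0,0],"roll":0.12,"grip":100},{"xyz":[0,0,0],"roll":0.12,"grip":100}]}}

```text
time_s: 2.35
position: [0.4606, 0.1613, 0.2227]
tcp_rot: [[-0.585, 0.811, 0.0], [0.811, 0.585, 0.0], [-0.0, 0.0, -1.0]]
force: [0.1, 0.5, -0.0]
opening: 1.002
grasp_force: 0.0
```

{"name": "move_arm", "arguments": {"increments": [{"xyz":[0,0,0],"roll":0.12,"grip":100},{"xyz":[0,0,0],"roll":0.12,"grip":100},{"xyz":[0,0,0],"roll":0.12,"grip":100},{"xyz":[0,0,0],"roll":0.12,"grip":100},{"xyz":[0,0,0],"roll":0.07,"grip":100}]}}

```text
time_s: 2.77
position: [0.4604, 0.1619, 0.2227]
tcp_rot: [[-0.077, 0.997, 0.0], [0.997, 0.077, 0.0], [0.0, 0.0, -1.0]]
force: [-0.6, 1.0, -0.3]
opening: 1.002
grasp_force: 0.0
```

Run:
```python
from h import *
s=bot.read_state();R=np.array(s["tcp_rot"]);print(s["time_s"],np.round(s["position"],4),np.round(R,3).tolist())
p,d=save("wrist","wrist1")
for r in bot.trace("tongs_grip","wrist")[:2]:
    C=cloud("wrist",r["mask"],d,s); C=C[C[:,2]>.005]
    print(r["conf"],len(C),np.round(np.percentile(C,[1,50,99],0),3).tolist())
    for a in np.arange(0.0,.24,.01):
        k=C[abs(C[:,1]-a)<.003]
        if len(k)<3: continue
        m=(k[:,0].min()+k[:,0].max())/2; print(" y",round(a,2),len(k),np.round([k[:,0].min(),k[:,0].max(),m,k[:,2].max()],4))
C=cloud("wrist",d>0,d,s); k=C[(C[:,0]>.37)&(C[:,0]<.62)&(C[:,1]>.04)&(C[:,1]<.2)&(C[:,2]>.06)&(C[:,2]<.2)]
print("tall",len(k),np.round(k.min(0),3) if len(k) else 0)
```

```text
2.7667 [0.4604 0.1619 0.2227] [[-0.077, 0.997, 0.0], [0.997, 0.077, 0.0], [0.0, 0.0, -1.0]]
0.67 1189 [[0.443, 0.037, 0.008], [0.47, 0.161, 0.023], [0.528, 0.233, 0.027]]
 y 0.04 38 [0.4415 0.5278 0.4846 0.0253]
 y 0.05 17 [0.4457 0.5262 0.486  0.0228]
 y 0.06 7 [0.5206 0.5235 0.5221 0.0213]
 y 0.07 3 [0.5194 0.5198 0.5196 0.022 ]
 y 0.09 6 [0.4498 0.4536 0.4517 0.0252]
 y 0.1 47 [0.4487 0.5129 0.4808 0.0262]
 y 0.11 48 [0.4493 0.5108 0.48   0.0269]
 y 0.12 46 [0.4492 0.5084 0.4788 0.0264]
 y 0.13 61 [0.4495 0.5086 0.479  0.0265]
 y 0.14 66 [0.4503 0.5065 0.4784 0.0267]
 y 0.15 9 [0.4559 0.5015 0.4787 0.0236]
 y 0.16 6 [0.4573 0.4585 0.4579 0.0222]
 y 0.19 29 [0.4589 0.489  0.4739 0.0232]
 y 0.2 31 [0.4577 0.4856 0.4716 0.0265]
 y 0.21 152 [0.4545 0.4888 0.4717 0.0274]
 y 0.22 131 [0.4541 0.4872 0.4706 0.0219]
 y 0.23 12 [0.4628 0.4683 0.4656 0.0157]
0.27 409 [[0.485, 0.041, 0.008], [0.507, 0.114, 0.023], [0.53, 0.196, 0.027]]
 y 0.04 10 [0.5254 0.5301 0.5278 0.0255]
 y 0.05 11 [0.5228 0.5262 0.5245 0.0228]
 y 0.06 8 [0.5206 0.5235 0.5221 0.0219]
 y 0.07 9 [0.5171 0.5198 0.5185 0.022 ]
 y 0.08 12 [0.5149 0.5185 0.5167 0.0222]
 y 0.09 9 [0.5117 0.5148 0.5132 0.0214]
 y 0.1 28 [0.5062 0.5132 0.5097 0.0261]
 y 0.11 24 [0.5044 0.5123 0.5084 0.0269]
 y 0.12 21 [0.503  0.5084 0.5057 0.0264]
 y 0.13 32 [0.5002 0.5074 0.5038 0.0265]
 y 0.14 31 [0.4984 0.5065 0.5025 0.0267]
 y 0.15 14 [0.4962 0.5015 0.4988 0.0236]
 y 0.18 6 [0.4883 0.49   0.4891 0.0214]
 y 0.19 7 [0.4859 0.4877 0.4868 0.0222]
 y 0.2 4 [0.4841 0.4856 0.4849 0.0218]
tall 2883 [0.594 0.085 0.06 ]
```

View pics/wrist1.png

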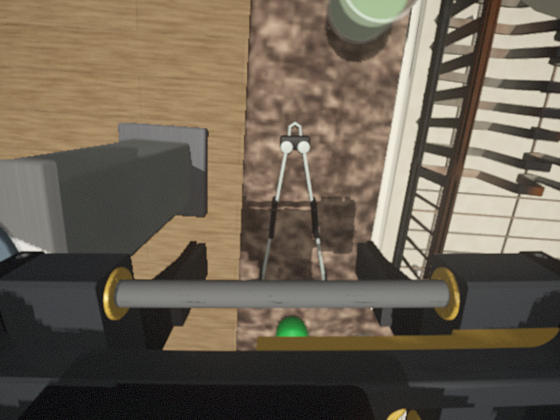

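The wrist view shows the tongs with the hinge at (295,145) and the grips at (274,218) and (315,222). The rack is to the right with 2 cm of clearance, and the measured width of 60 mm matches. I'll descend on the grips.

{"name": "move_arm", "arguments": {"increments": [{"xyz":[-21,8,33],"roll":0,"grip":100},{"xyz":[-21,7,33],"roll":0,"grip":100},{"xyz":[0,0,40],"roll":0,"grip":100},{"xyz":[0,0,40],"roll":0,"grip":100},{"xyz":[0,0,30],"roll":0,"grip":100}]}}

```text
time_s: 3.28
position: [0.4782, 0.1207, 0.0443]
tcp_rot: [[-0.083, 0.997, -0.001], [0.997, 0.083, -0.0], [0.0, -0.001, -1.0]]
force: [0.2, -0.1, -0.6]
opening: 1.0
grasp_force: 0.0
```

{"name": "move_arm", "arguments": {"increments": [{"xyz":[0,0,20],"roll":0,"grip":100},{"xyz":[0,0,13],"roll":0,"grip":100},{"xyz":[0,0,9],"roll":0,"grip":100},{"xyz":[0,0,0],"roll":0,"grip":100}]}}

```text
time_s: 3.62
position: [0.478, 0.1212, 0.003]
tcp_rot: [[-0.083, 0.997, -0.003], [0.997, 0.083, -0.0], [0.0, -0.003, -1.0]]
force: [-0.1, -0.1, 0.2]
opening: 0.999
grasp_force: 0.0
```

{"name": "move_arm", "arguments": {"increments": [{"xyz":[0,0,0],"roll":0,"grip":70},{"xyz":[0,0,0],"roll":0,"grip":60},{"xyz":[0,0,0],"roll":0,"grip":60},{"xyz":[0,0,0],"roll":0,"grip":60},{"xyz":[0,0,0],"roll":0,"grip":60}]}}

```text
time_s: 4.03
position: [0.4793, 0.1213, 0.0054]
tcp_rot: [[-0.082, 0.997, 0.002], [0.997, 0.082, 0.0], [-0.0, 0.002, -1.0]]
force: [1.0, 0.9, 0.5]
opening: 0.709
grasp_force: 0.7
```

{"name": "move_arm", "arguments": {"increments": [{"xyz":[0,0,0],"roll":0,"grip":58},{"xyz":[0,0,0],"roll":0,"grip":58},{"xyz":[0,0,0],"roll":0,"grip":58},{"xyz":[0,0,0],"roll":0,"grip":58},{"xyz":[0,0,0],"roll":0,"grip":58}]}}

```text
time_s: 4.45
position: [0.4797, 0.1211, 0.0054]
tcp_rot: [[-0.082, 0.997, 0.002], [0.997, 0.082, -0.0], [-0.0, 0.002, -1.0]]
force: [0.3, -1.4, 6.2]
opening: 0.581
grasp_force: 8.5
```

{"name": "move_arm", "arguments": {"increments": [{"xyz":[0,0,-5],"roll":0,"grip":58},{"xyz":[0,0,-10],"roll":0,"grip":58},{"xyz":[0,0,-15],"roll":0,"grip":58},{"xyz":[0,0,-20],"roll":0,"grip":58},{"xyz":[0,0,-20],"roll":0,"grip":58}]}}

```text
time_s: 4.87
position: [0.4777, 0.1213, 0.0753]
tcp_rot: [[-0.082, 0.997, -0.002], [0.997, 0.082, 0.0], [0.0, -0.002, -1.0]]
force: [-0.3, 0.3, -1.4]
opening: 0.581
grasp_force: 6.8
```

{"name": "move_arm", "arguments": {"increments": [{"xyz":[0,0,-25],"roll":0,"grip":58},{"xyz":[0,0,-25],"roll":0,"grip":58},{"xyz":[0,0,-25],"roll":0,"grip":58},{"xyz":[0,0,-20],"roll":0,"grip":58},{"xyz":[0,0,-10],"roll":0,"grip":58}]}}

```text
time_s: 5.28
position: [0.4792, 0.1214, 0.1826]
tcp_rot: [[-0.082, 0.997, 0.004], [0.997, 0.082, 0.0], [-0.0, 0.004, -1.0]]
force: [0.2, 0.7, -1.1]
opening: 0.579
grasp_force: 6.8
```

Run:
```python
from h import *
s=bot.read_state();print(s["time_s"],np.round(s["position"],4),s["opening"],s["grasp_force"])
p,d=save("side","side2")
for r in bot.trace("tongs_grip","side")[:1]:
    C=cloud("side",r["mask"],d); print(r["conf"],len(C),np.round(np.percentile(C,[2,50,98],0),3).tolist())
cv2.imwrite("pics/side2.png",cv2.resize(p[100:260,160:380,::-1],(770,560)))
```

```text
5.2833 [0.4792 0.1214 0.1826] 0.5791770760473715 6.764834672212601
0.6 303 [[0.32, 0.012, -0.47], [0.471, 0.124, 0.194], [0.525, 1.671, 0.202]]
```

View pics/side2.png

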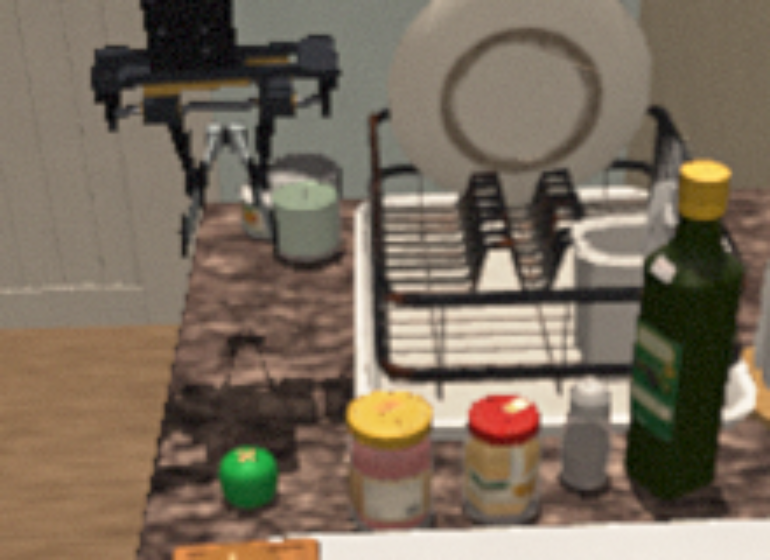

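The side view shows the tongs held level between the fingers, with the hinge at (225,130) and the tips at (190,240) and (262,200). Next I'll carry them over, turn, and then continue to the roll.

{"name": "move_arm", "arguments": {"increments": [{"xyz":[-15,-3,0],"roll":0,"grip":58},{"xyz":[-30,-6,0],"roll":0,"grip":58},{"xyz":[-35,-8,0],"roll":0,"grip":58},{"xyz":[-35,-8,0],"roll":0,"grip":58},{"xyz":[-35,-8,0],"roll":0,"grip":58}]}}

```text
time_s: 5.8
position: [0.4565, -0.0317, 0.1787]
tcp_rot: [[-0.083, 0.997, -0.002], [0.997, 0.083, 0.001], [0.001, -0.002, -1.0]]
force: [0.6, -0.5, -1.6]
opening: 0.58
grasp_force: 6.7
```

{"name": "move_arm", "arguments": {"increments": [{"xyz":[-25,-6,0],"roll":-0.04,"grip":58},{"xyz":[-10,-3,0],"roll":-0.08,"grip":58},{"xyz":[0,0,0],"roll":-0.11,"grip":58},{"xyz":[0,0,0],"roll":-0.11,"grip":58},{"xyz":[0,0,0],"roll":-0.11,"grip":58}]}}

```text
time_s: 6.22
position: [0.451, -0.0667, 0.1786]
tcp_rot: [[-0.511, 0.86, -0.003], [0.86, 0.511, 0.001], [0.003, -0.002, -1.0]]
force: [0.3, -0.3, -1.2]
opening: 0.584
grasp_force: 6.7
```

{"name": "move_arm", "arguments": {"increments": [{"xyz":[0,0,0],"roll":-0.11,"grip":58},{"xyz":[0,0,0],"roll":-0.11,"grip":58},{"xyz":[0,0,0],"roll":-0.11,"grip":58},{"xyz":[0,0,0],"roll":-0.11,"grip":58},{"xyz":[0,0,0],"roll":-0.11,"grip":58}]}}

```text
time_s: 6.63
position: [0.4511, -0.0661, 0.1786]
tcp_rot: [[-0.885, 0.465, -0.003], [0.465, 0.885, 0.001], [0.003, -0.0, -1.0]]
force: [1.0, -0.2, -0.3]
opening: 0.583
grasp_force: 6.7
```

{"name": "move_arm", "arguments": {"increments": [{"xyz":[0,0,0],"roll":-0.11,"grip":58},{"xyz":[0,0,0],"roll":-0.11,"grip":58},{"xyz":[0,0,0],"roll":-0.11,"grip":58},{"xyz":[0,0,0],"roll":-0.1,"grip":58},{"xyz":[0,0,0],"roll":-0.06,"grip":58}]}}

```text
time_s: 7.05
position: [0.4511, -0.0661, 0.1786]
tcp_rot: [[-1.0, -0.005, -0.003], [-0.005, 1.0, 0.001], [0.003, 0.001, -1.0]]
force: [-0.3, 0.1, -0.2]
opening: 0.581
grasp_force: 6.7
```

Run:
```python
from h import *
from scipy.optimize import least_squares
s=bot.read_state();print(s["time_s"],np.round(s["position"],4),np.round(s["tcp_rot"],3).tolist(),s["opening"],s["grasp_force"])
A=[];B=[]
for n in("scene","side"):
    p,d=save(n,n+"3")
    r=[r for r in bot.trace("small_roll_center",n)]
    for q in r:
        C=cloud(n,q["mask"],d); m=np.median(C,0)
        if m[1]<-.3 and abs(m[0]-.5)<.05:
            k=C[(C[:,2]>.043)&(C[:,2]<.06)&(np.hypot(*(C[:,:2]-[.506,-.348]).T)<.035)]
            f=least_squares(lambda c:np.hypot(k[:,0]-c[0],k[:,1]-c[1])-.0235,[.506,-.348],loss="soft_l1",f_scale=.002)
            print(n,len(k),"centre",np.round(f.x,4),"rms",np.round(np.sqrt(np.mean(f.fun**2)),4),"zmax",C[:,2].max().round(3)); break
    for q in bot.trace("tongs_tips",n)[:1]:
        C=cloud(n,q["mask"],d); C=C[(C[:,2]>.12)&(C[:,2]<.23)]; print(n,"tongs",q["conf"],np.round(np.percentile(C,[1,50,99],0),3).tolist())
        for a in np.arange(s["position"][0]-.1,s["position"][0]+.12,.01):
            k=C[abs(C[:,0]-a)<.005]
            if len(k)>1: print(" x",a.round(3),np.round([k[:,1].min(),k[:,1].max(),k[:,2].min(),k[:,2].max()],3))
```

```text
7.05 [ 0.4511 -0.0661  0.1786] [[-1.0, -0.005, -0.003], [-0.005, 1.0, 0.001], [0.003, 0.001, -1.0]] 0.5807625966485939 6.738047227263451
scene 79 centre [ 0.5112 -0.3424] rms 0.0012 zmax 0.074
scene tongs 0.84 [[0.341, -0.103, 0.174], [0.4, -0.072, 0.189], [0.557, -0.044, 0.199]]
 x 0.351 [-0.088 -0.052  0.178  0.196]
 x 0.361 [-0.088 -0.053  0.175  0.201]
 x 0.371 [-0.083 -0.052  0.177  0.197]
 x 0.381 [-0.082 -0.054  0.177  0.196]
 x 0.391 [-0.083 -0.053  0.175  0.195]
 x 0.401 [-0.085 -0.05   0.176  0.197]
 x 0.411 [-0.087 -0.05   0.177  0.197]
 x 0.421 [-0.088 -0.048  0.177  0.194]
 x 0.431 [-0.093 -0.043  0.173  0.199]
 x 0.441 [-0.092 -0.044  0.173  0.198]
 x 0.451 [-0.051 -0.042  0.175  0.199]
 x 0.461 [-0.049 -0.046  0.172  0.191]
 x 0.551 [-0.106 -0.1    0.174  0.199]
 x 0.561 [-0.103 -0.1    0.169  0.19 ]
side 140 centre [ 0.5094 -0.3421] rms 0.0011 zmax 0.074
side tongs 0.9 [[0.354, -0.105, 0.175], [0.474, -0.08, 0.187], [0.558, -0.032, 0.198]]
 x 0.351 [-0.086 -0.055  0.18   0.194]
 x 0.361 [-0.087 -0.055  0.174  0.198]
 x 0.371 [-0.084 -0.055  0.175  0.199]
 x 0.381 [-0.083 -0.053  0.179  0.196]
 x 0.391 [-0.085 -0.051  0.177  0.195]
 x 0.401 [-0.085 -0.05   0.177  0.194]
 x 0.411 [-0.087 -0.049  0.177  0.195]
 x 0.421 [-0.089 -0.048  0.178  0.195]
 x 0.431 [-0.094 -0.047  0.175  0.198]
 x 0.441 [-0.095 -0.088  0.179  0.197]
 x 0.461 [-0.095 -0.045  0.176  0.198]
 x 0.471 [-0.096 -0.044  0.174  0.198]
 x 0.481 [-0.096 -0.041  0.174  0.197]
 x 0.491 [-0.098 -0.037  0.177  0.194]
 x 0.501 [-0.097 -0.038  0.179  0.195]
 x 0.511 [-0.099 -0.037  0.177  0.194]
 x 0.521 [-0.1   -0.032  0.177  0.195]
 x 0.531 [-0.106 -0.033  0.175  0.198]
 x 0.541 [-0.105 -0.031  0.174  0.198]
 x 0.551 [-0.106 -0.03   0.173  0.198]
 x 0.561 [-0.106 -0.03   0.176  0.196]
```

View pics/side3.png

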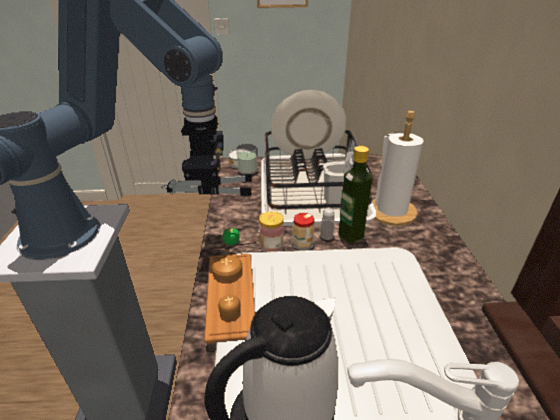

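The side view shows the tongs level and pointing +x at about (210,187). The rolls are at (229,268) and (229,307), untouched. The roll centre is about (0.510, -0.345), so I'll move above it.

{"name": "move_arm", "arguments": {"increments": [{"xyz":[2,-15,0],"roll":0,"grip":58},{"xyz":[4,-30,0],"roll":0,"grip":58},{"xyz":[4,-38,0],"roll":0,"grip":58},{"xyz":[4,-38,0],"roll":0,"grip":58},{"xyz":[4,-38,0],"roll":0,"grip":58}]}}

```text
time_s: 7.77
position: [0.4342, -0.2269, 0.1795]
tcp_rot: [[-1.0, -0.001, 0.0], [-0.001, 1.0, 0.0], [-0.0, 0.0, -1.0]]
force: [0.4, -0.0, -1.0]
opening: 0.58
grasp_force: 6.7
```

{"name": "move_arm", "arguments": {"increments": [{"xyz":[4,-38,0],"roll":0,"grip":58},{"xyz":[4,-38,0],"roll":0,"grip":58},{"xyz":[4,-28,0],"roll":0,"grip":58},{"xyz":[4,-14,0],"roll":0,"grip":58},{"xyz":[0,0,0],"roll":0,"grip":58}]}}

```text
time_s: 8.18
position: [0.4182, -0.347, 0.1794]
tcp_rot: [[-1.0, 0.003, 0.001], [0.003, 1.0, -0.002], [-0.001, -0.002, -1.0]]
force: [0.1, 0.3, -0.8]
opening: 0.581
grasp_force: 6.7
```

{"name": "move_arm", "arguments": {"increments": [{"xyz":[0,0,10],"roll":0,"grip":58},{"xyz":[0,0,20],"roll":0,"grip":58},{"xyz":[0,0,20],"roll":0,"grip":58},{"xyz":[0,0,10],"roll":0,"grip":58},{"xyz":[0,0,0],"roll":0,"grip":58}]}}

```text
time_s: 8.6
position: [0.4173, -0.3398, 0.1169]
tcp_rot: [[-1.0, -0.003, -0.005], [-0.003, 1.0, 0.006], [0.005, 0.006, -1.0]]
force: [0.2, -0.3, -0.5]
opening: 0.582
grasp_force: 6.7
```

Run:
```python
from h import *
s=bot.read_state();print(s["time_s"],np.round(s["position"],4),s["opening"],s["grasp_force"])
for n in("scene","side"):
    p,d=bot.capture(n)
    for q in bot.trace("tongs_tips",n)[:1]:
        C=cloud(n,q["mask"],d); C=C[(C[:,2]>.08)&(C[:,2]<.16)]
        k=C[C[:,0]>s["position"][0]+.07]; print(n,q["conf"],len(k),np.round([k.min(0),k.max(0)],3).tolist())
    for q in bot.trace("small_roll_center",n):
        C=cloud(n,q["mask"],d); m=np.median(C,0)
        if m[1]<-.3: k=C[C[:,2]>.066]; print("roll top",np.round([k.min(0),k.mean(0),k.max(0)],3).tolist())
    if n=="side": cv2.imwrite("pics/side4.png",cv2.resize(p[200:350,150:350,::-1],(800,600)))
    else: cv2.imwrite("pics/scene4.png",cv2.resize(p[210:330,260:420,::-1],(800,600)))
```

```text
8.6 [ 0.4173 -0.3398  0.1169] 0.5824533494400181 6.719714999198914Traceback (most recent call last):
  File "<stdin>", line 7, in <module>
    return umr_minimum(a, axis, None, out, keepdims, initial, where)
ValueError: zero-size array to reduction operation minimum which has no identity
```

Run:
```python
from h import *
s=bot.read_state();print(s["time_s"],np.round(s["position"],4),s["opening"],s["grasp_force"])
n="side"; p,d=bot.capture(n)
for q in bot.trace("tongs_tips",n)[:1]:
    C=cloud(n,q["mask"],d); C=C[(C[:,2]>.09)&(C[:,2]<.16)]
    k=C[C[:,0]>s["position"][0]+.07]
    if len(k): print(n,q["conf"],len(k),np.round([k.min(0),k.max(0)],3).tolist())
for q in bot.trace("small_roll_center",n):
    C=cloud(n,q["mask"],d); m=np.median(C,0)
    if m[1]<-.3: k=C[C[:,2]>.066]; print("roll top",np.round([k.min(0),k.mean(0),k.max(0)],3).tolist())
cv2.imwrite("pics/side4.png",cv2.resize(p[200:350,150:350,::-1],(800,600)))
```

```text
8.7 [ 0.4188 -0.3422  0.1192] 0.5819260137087003 6.720056086778641
side 0.82 326 [[0.489, -0.38, 0.114], [0.526, -0.304, 0.141]]
roll top [[0.494, -0.362, 0.066], [0.51, -0.347, 0.069], [0.527, -0.334, 0.073]]
```

View pics/side4.png

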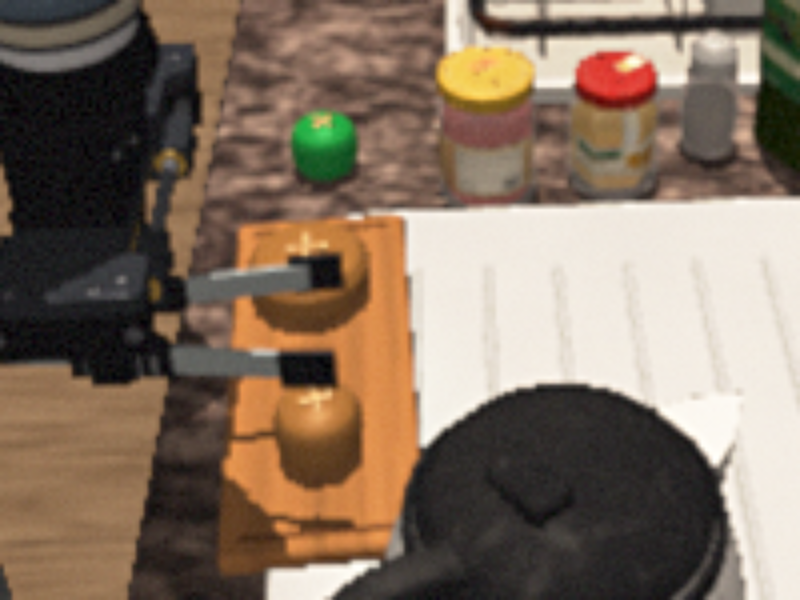

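The pads are over the roll: the tips' midpoint is at y -0.342 and the roll top at -0.347, with x matching. In the picture the pads are at (320,270) and (308,368) and the roll at (318,435). I'll shift 3 mm and descend.

{"name": "move_arm", "arguments": {"increments": [{"xyz":[0,-3,10],"roll":0,"grip":58},{"xyz":[0,0,20],"roll":0,"grip":58},{"xyz":[0,0,20],"roll":0,"grip":58},{"xyz":[0,0,15],"roll":0,"grip":58},{"xyz":[0,0,10],"roll":0,"grip":58}]}}

```text
time_s: 9.27
position: [0.4183, -0.3466, 0.0431]
tcp_rot: [[-1.0, -0.001, -0.001], [-0.001, 1.0, 0.001], [0.001, 0.001, -1.0]]
force: [-0.0, -0.5, -0.6]
opening: 0.581
grasp_force: 6.7
```

{"name": "move_arm", "arguments": {"increments": [{"xyz":[0,0,0],"roll":0,"grip":58},{"xyz":[0,0,0],"roll":0,"grip":55},{"xyz":[0,0,0],"roll":0,"grip":52},{"xyz":[0,0,0],"roll":0,"grip":49},{"xyz":[0,0,0],"roll":0,"grip":46}]}}

```text
time_s: 9.68
position: [0.4191, -0.3471, 0.0455]
tcp_rot: [[-1.0, -0.001, 0.001], [-0.001, 1.0, -0.001], [-0.001, -0.001, -1.0]]
force: [-0.4, 0.8, -1.4]
opening: 0.493
grasp_force: 18.9
```

{"name": "move_arm", "arguments": {"increments": [{"xyz":[0,0,0],"roll":0,"grip":40},{"xyz":[0,0,0],"roll":0,"grip":30},{"xyz":[0,0,0],"roll":0,"grip":20},{"xyz":[0,0,0],"roll":0,"grip":20},{"xyz":[0,0,0],"roll":0,"grip":20}]}}

```text
time_s: 10.1
position: [0.419, -0.347, 0.0449]
tcp_rot: [[-1.0, -0.001, 0.001], [-0.001, 1.0, -0.001], [-0.001, -0.001, -1.0]]
force: [0.2, 0.8, 1.0]
opening: 0.487
grasp_force: 30.0
```

{"name": "move_arm", "arguments": {"increments": [{"xyz":[0,0,-5],"roll":0,"grip":20},{"xyz":[0,0,-10],"roll":0,"grip":20},{"xyz":[0,0,-15],"roll":0,"grip":20},{"xyz":[0,0,-20],"roll":0,"grip":20},{"xyz":[0,0,-20],"roll":0,"grip":20}]}}

```text
time_s: 10.52
position: [0.4181, -0.3461, 0.1154]
tcp_rot: [[-1.0, -0.001, -0.001], [-0.001, 1.0, 0.001], [0.001, 0.001, -1.0]]
force: [0.4, -0.2, -1.2]
opening: 0.488
grasp_force: 30.0
```

{"name": "move_arm", "arguments": {"increments": [{"xyz":[0,0,-25],"roll":0,"grip":20},{"xyz":[0,0,-25],"roll":0,"grip":20},{"xyz":[0,0,-25],"roll":0,"grip":20},{"xyz":[0,0,-20],"roll":0,"grip":20},{"xyz":[0,0,-15],"roll":0,"grip":20}]}}

```text
time_s: 10.93
position: [0.4188, -0.3468, 0.2273]
tcp_rot: [[-1.0, -0.001, 0.001], [-0.001, 1.0, -0.002], [-0.001, -0.002, -1.0]]
force: [0.7, -1.3, -1.7]
opening: 0.488
grasp_force: 30.0
```

{"name": "move_arm", "arguments": {"increments": [{"xyz":[0,0,-10],"roll":0,"grip":20},{"xyz":[0,0,-5],"roll":0,"grip":20},{"xyz":[0,0,0],"roll":0,"grip":20},{"xyz":[0,0,0],"roll":0,"grip":20},{"xyz":[0,0,0],"roll":0,"grip":20}]}}

```text
time_s: 11.35
position: [0.4181, -0.346, 0.2384]
tcp_rot: [[-1.0, -0.001, -0.002], [-0.001, 1.0, 0.002], [0.002, 0.002, -1.0]]
force: [1.3, 0.3, -1.2]
opening: 0.487
grasp_force: 30.0
```

Run:
```python
from h import *
s=bot.read_state();print(s["time_s"],np.round(s["position"],4),s["opening"],s["grasp_force"])
p,d=save("side","side5")
for l in ("small_roll_center","large_roll_center"):
  for q in bot.trace(l,"side"):
    C=cloud("side",q["mask"],d); print(l,round(q["conf"],2),np.round(np.percentile(C,[3,50,97],0),3).tolist())
```

```text
11.35 [ 0.4181 -0.346   0.2384] 0.4865940255366355 29.994305670261383
small_roll_center 0.79 [[0.49, -0.366, 0.239], [0.512, -0.355, 0.258], [0.531, -0.333, 0.264]]
small_roll_center 0.61 [[0.498, -0.079, 0.005], [0.508, -0.071, 0.024], [0.517, -0.051, 0.037]]
large_roll_center 0.79 [[0.467, -0.253, 0.042], [0.499, -0.233, 0.061], [0.528, -0.199, 0.067]]
```

View pics/side5.png

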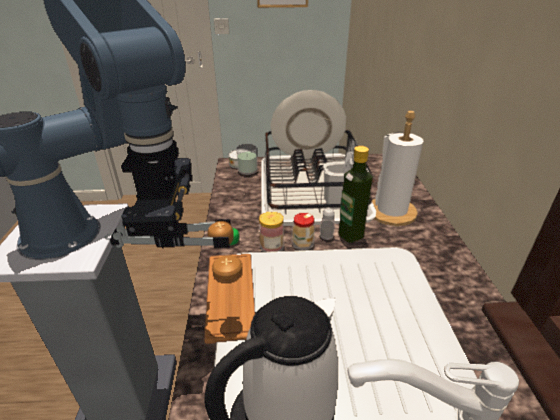

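The small roll, at (220,230), is held between the tips with its underside at about 0.225 m. The large roll at (229,268) and everything else are in place.

```bash
python3 -c "
from rig import bot
print(bot.hand_in())"
```

```text
the job is handed in; nothing more can be done
None
```

The small roll is held in the squeezed tongs with its underside about 22 cm above the worktop, the large roll and everything else are where they were, and the job was handed in at about 11.4 s; no verdict came back.

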